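Take the filter column out of its sprung bay

ROBOT

A 6-joint arm with a two-finger parallel gripper is mounted at the origin on the work surface. World frame = base frame: x ahead of the robot, y to its left, z up, the work surface at z = 0. Lengths are in m, angles in rad, forces in N, time in s.
With the tool pointing down it reaches from about 0.325 to 0.75 m from the base axis. Payload 7.6 kg.
Tool frame: the origin (TCP) lies between the finger pads; the fingertips stand robot.tips_ahead ahead of it and the grasp point (between the pads) is the TCP (robot.tips_ahead is the distance from the TCP to the fingertips, in m); y points along the fingers, x is the direction in which the jaws open and shut, and the axes are right-handed (so a half turn about y gives the same grasp; the last joint's range is limited). The gripper opens to 85 mm and grips with 20 to 120 N. Pads are 22 mm wide; open, the fingers measure 114 mm over their backs; the gripper's body (76 mm by 85 mm) begins 54 mm behind the grasp point. The pads swing forward as they close: fully open they stand 13 mm farther back than shut.
Start: joints at [-1.375, 0.052, 1.401, -0, 1.689, -0.07], TCP at [0.138, -0.507, 0.25] pointing down, gripper open.
Joint ranges: [-2.9, 2.9], [-0.91, 2.17], [0.12, 2.37], [-1.06, 4.2], [0.26, 2.73], [-2.93, 2.93]. Speed limits (rad/s): [2.57, 2.57, 3.01, 3.14, 3.14, 3.14].

INTERFACE

Orientations are given as a 3x3 rotation matrix whose columns are the frame's x, y, z axes.
In Python, from cell import robot gives the robot as it stands.
- The arm moves only by the tool drive_tool, never from a script. Its argument "steps" is a list of rows, each a list of 5 numbers: the shift along the tool's x, y, z in cm, then the turn about the tool's y in rad, then the closure, from 0 (fully open) to 1 (shut). A call has 1 to 12 rows; each row shifts and turns the commanded pose from where the row before left it, along the tool's axes as they then stand; what a row does not reach is not made up. A row lasts 1/10 s, in which the tool goes at most 50 mm and 8.59 degrees, less where a joint would pass 70% of its speed; a pose out of reach is approached as far as the arm can. A call is refused whole if a number of a shift passes 5 or a number of a turn 0.15, either way. A call with a gripper value outside its range is refused whole. The fingers move at their own pace and stop on an object; the grip force is fixed at half the most. Time passes only in rows, so rows that do not move let the fingers close. It gives the time, the measured TCP pose, the force and the opening at its end, in the units of the state.
- robot.observe(): the state, without advancing time (a new reading comes with each control period).
- robot.read_camera(name): name is "scene" or "top" or "wrist"; returns the picture (420x560x3 uint8, blue, green, red); there is no depth.
- robot.camera_params(name): a dict with "camera_matrix" (3x3 intrinsics, pixels), "R" (3x3) and "t" (3): a world point X has camera coordinates R X + t. Camera axes: x right, y down, z forward; pixel columns grow to the right and rows downward; lengths in m; the calibration is good to about 2 mm. The wrist camera is an equidistant fisheye: a pixel r from the principal point sees the ray r / f radians off the axis. A picture is of the moment at which its call begins: read the wrist's pose just before it. camera_params takes no time and is no camera call; for the wrist camera it gives the pose at the moment of the call.
- robot.sign_off(): hands the job in, once; it reports no verdict.
The state is a dict: "t": time; "qpos": joint angles; "qvel": joint speeds; "effort": joint torques, N m; "ee_pos": TCP position; "orientation": TCP orientation; "ft_force": force on the tool from outside, world axes, zero at the start; "ft_torque": the same for the moment, N m; "width": opening from 0.0 (shut) to 1.0 (fully open).
Only numpy, scipy, OpenCV 4.12 (cv2) and the standard library are available. Lean on these libraries where they do the work, as an engineer would, in place of code of your own. Each camera call takes 0.05 s, during which the arm holds its last target.

TASK

Take the blue filter column out of its bay: it is longer than the opening, so grip it through the opening, slide it back under the rear cover until you feel it meet the sprung buffer and press that back well past half-way (at least 12 mm), then tilt the head end up through the opening and draw the column out slantwise, head first. Do not force it against the bay, and leave the other things on the bench alone. Finish while still holding the column still in the gripper, the whole of it at least 6 cm above the bay's covers and touching nothing else.

Things in the scene. Friction and masses are not known exactly. Their poses are not given: they have to be found in the camera images.
- bay: White column bay fixed to the bench, a tray 300 (x) x 170 (y) x 60 mm. Origin: on the bench under the centre of its top opening; +x runs along the column from the sprung rear end to the front, z up. The opening spans x -67 to +68 and y -79 to +79 mm. Under both covers guide walls stand at y = -11 and +11 mm; front end wall inside at x = 109
- rear_edge (a point): Middle of the rear cover's edge at the opening, on its top (bay x -67, z 60 mm). The clear rear cover reaches from here back to x -185; underside at z 56, so it is 4 mm thick
- front_edge (a point): Middle of the front cover's edge at the opening, on top of the orange bezel (bay x 68, z 66 mm; bezel 6 mm wide). The clear front cover reaches from here to x 115; underside at z 56, top at 60 mm
- rear_rib (a point): Top middle of the rear rib (bay x -72 to -60, z 20 mm). The column rests on it and on the front seat (x 45 to 109, z 20). Between them and behind the rib the floor is at z 5 mm: there is room for fingertips below the column in the opening, and for its tail to dip behind the rib
- buffer (a joint): Orange sprung buffer under the rear cover: metres pushed back (towards bay -x), 0 at rest, 0.022 at most; about 2 N to start it, 6 N at 20 mm
- buffer_face (a point): Centre of the buffer's front face, which meets the column's tail; at rest at bay x -126, z 30 mm. The face is 18 wide and 44 mm high
- column_center (a point): Mid-point on the axis of the blue column, a rigid rod 200 long, 14 mm in diameter, about 90 g; x runs to its head (white band). It starts level along the bay's x, axis 27 mm above the bench, both ends under the covers, tail 8 to 28 mm short of the buffer, and slides freely. With the buffer at rest the head stays 6 mm under the front cover; pushed 20 mm it is 14 mm clear
- column_head (a point): Centre of the column's head end face (100 mm from its centre)
- column_tail (a point): Centre of the column's tail end face (100 mm from its centre)
- wash_bottle: Bystander, leave alone: white squeeze bottle with orange cap, 60 mm in diameter, 150 mm tall. Origin under its centre
- reagent_jar: Bystander, leave alone: amber jar, 64 mm in diameter, 90 mm tall. Origin under its centre
- beaker: Bystander, leave alone: glass beaker, 72 mm across, 90 mm tall. Origin under its centre
- blue_rack: Bystander, leave alone: blue pipette-tip rack, 85 x 120 x 61 mm. Origin under its centre
- green_rack: Bystander, leave alone: green pipette-tip rack, 85 x 120 x 61 mm. Origin under its centre
- tub: Bystander, leave alone: open clear tub, 100 x 250 x 45 mm, with the spare column in it. Origin under its centre
- spare_column: Bystander, leave alone: grey column with a red band, same size as the blue one, lying in the tub. Origin under its centre
Mind the look-alikes: they are no part of the job. Leave any orange or pink look-alike of the part that bears column_center alone.

How it is judged:
On the way, in this order (a step that is already met when the one before it is completed fails the run):
1. the sprung buffer is pressed back 10 mm or more by the column (value of joint buffer above 0.01 m and contact force between column and bay above 1 N and x of column_tail in the frame of bay below -0.13 m), for 0.05 s.
2. the column slants through the opening: head above the bezel, tail still under the rear cover (z of column_head in the frame of bay above 0.066 m and x of column_tail in the frame of bay below -0.067 m and z of column_tail in the frame of bay below 0.056 m), for 0.05 s.
At the end, for the whole second after the job is handed in: the column is held still (under 30 mm/s) in the gripper, both ends more than 110 mm above the bench (50 mm above the covers), touching neither the bay nor any bystander, and no bystander has moved 30 mm (height (world z) of each of column_head, column_tail above 0.11 m and contact force between the fingers and column above 1 N and contact force between column and bay below 0.1 N and linear speed of column below 0.03 m/s and contact force between column and wash_bottle below 0.1 N and contact force between column and reagent_jar below 0.1 N and contact force between column and beaker below 0.1 N and contact force between column and blue_rack below 0.1 N and contact force between column and green_rack below 0.1 N and contact force between column and tub below 0.1 N and contact force between column and spare_column below 0.1 N and distance of each of wash_bottle, reagent_jar, beaker, blue_rack, green_rack, tub, spare_column from where it was at the start of the episode below 0.03 m); the arm keeps its last pose, push and grip.
It fails at once if the column is forced against the bay with more than 40 N (contact force between column and bay above 40 N).
It fails at once if a bystander is moved 30 mm or more (distance of any of wash_bottle, reagent_jar, beaker, blue_rack, green_rack, tub, spare_column from where it was at the start of the episode above 0.03 m).
It also fails if it takes over 38 s, if anything falls off the work surface, if the arm or the gripper's body presses on something with over 40 N, if the wrist force passes 120 N, or if a joint passes its speed limit or range.

## Working session

There is one attempt and no reset: what is moved stays moved. The work goes in short steps, Python scripts to look and compute and a tool call to move; the robot and the scene stay as the last step left them, time stands still between calls to the robot, and variables do not carry over. Pictures are saved under pics/ and viewed, and the job is handed in when it is done.

Besides the shell and the picture viewer there is one more tool, called after "Emit:" in YAML: its name, and indented under it one key for each argument. drive_tool: Moves the arm, as the interface text tells. Its arguments: {"type":"object","properties":{"steps":{"type":"array"}},"required":["steps"]}

```bash
ls; mkdir -p pics
python3 - <<'E'
from cell import robot
import cv2,numpy as np
np.set_printoptions(precision=4,suppress=True)
print(robot.observe()); print(robot.tips_ahead)
for n in("scene","top","wrist"):
    p=robot.camera_params(n); print(n,p)
    cv2.imwrite(f"pics/{n}0.png",robot.read_camera(n))
E
```

```text
pics
{'t': 0.0, 'qpos': array([-1.3753,  0.0528,  1.4017,  0.    ,  1.6886, -0.0703]), 'qvel': array([ 0.0012, -0.0008,  0.0028,  0.0006,  0.0015, -0.0001]), 'effort': array([  0.0013, -38.1672, -36.0184,  -0.0001,   0.0062,  -0.    ]), 'ee_pos': array([ 0.1379, -0.5063,  0.2495]), 'orientation': array([[ 0.2626, -0.0003,  0.9649],
       [-0.9649,  0.0015,  0.2626],
       [-0.0015, -1.    ,  0.0001]]), 'ft_force': array([-0.4487,  0.2526, -0.1742]), 'ft_torque': array([-0.023 ,  0.0301, -0.0518]), 'width': 1.0025514676902494}
0.019
scene {'camera_matrix': array([[408.9031,   0.    , 283.8143],
       [  0.    , 408.9031, 209.0404],
       [  0.    ,   0.    ,   1.    ]]), 'R': array([[ 0.8446,  0.5351, -0.0144],
       [ 0.4372, -0.7051, -0.5583],
       [-0.3089,  0.4653, -0.8295]]), 't': array([-0.4402, -0.1793,  1.3765])}
top {'camera_matrix': array([[455.3804,   0.    , 285.2829],
       [  0.    , 455.3804, 201.876 ],
       [  0.    ,   0.    ,   1.    ]]), 'R': array([[ 0.024 , -0.9997,  0.0061],
       [-0.9935, -0.0245, -0.1112],
       [ 0.1113, -0.0034, -0.9938]]), 't': array([-0.005 ,  0.5185,  1.1968])}
wrist {'camera_matrix': array([[325.1923,   0.    , 276.6098],
       [  0.    , 325.1923, 211.2252],
       [  0.    ,   0.    ,   1.    ]]), 'R': array([[ 0.2622, -0.965 , -0.001 ],
       [-0.9145, -0.2488,  0.319 ],
       [-0.3081, -0.0827, -0.9478]]), 't': array([-0.5236, -0.0423,  0.3797])}
```

View pics/scene0.png

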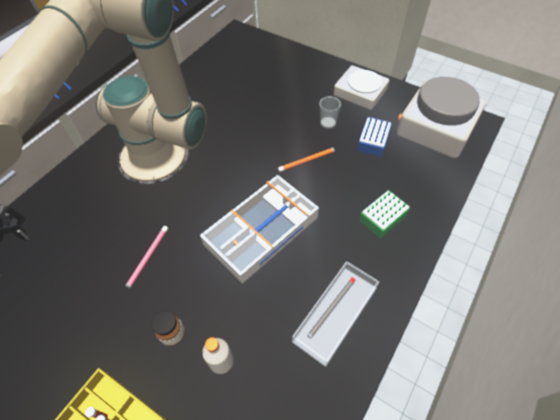

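View pics/top0.png

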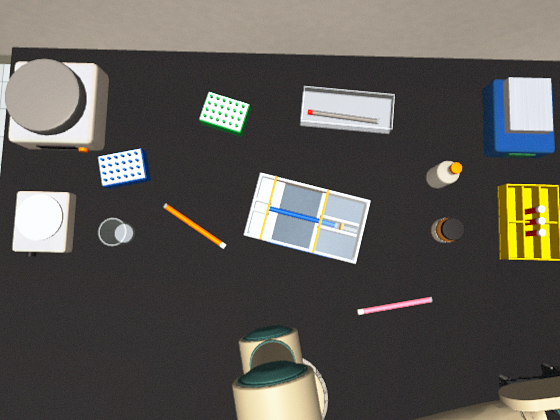

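View pics/wrist0.png

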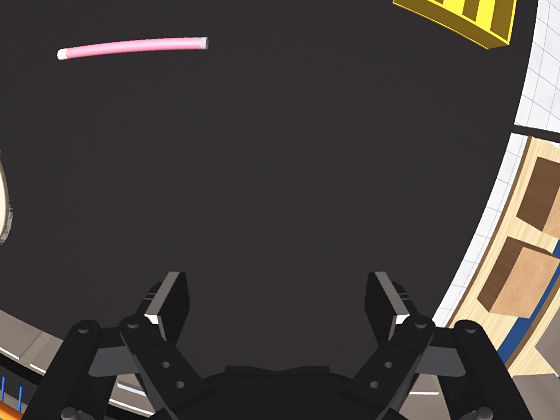

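Run:
```python
import cv2
a=cv2.imread("pics/top0.png")[165:270,235:380]; cv2.imwrite("pics/top0c.png",cv2.resize(a,None,fx=5.5,fy=5.5,interpolation=cv2.INTER_CUBIC))
a=cv2.imread("pics/scene0.png")[170:285,195:325]; cv2.imwrite("pics/scene0c.png",cv2.resize(a,None,fx=5,fy=5,interpolation=cv2.INTER_CUBIC))
```

```text
(no output)
```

View pics/top0c.png

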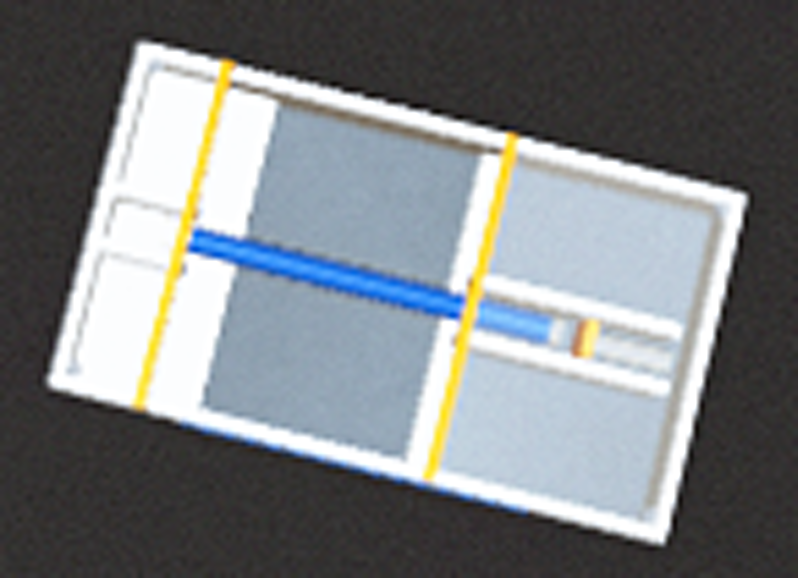

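View pics/scene0c.png

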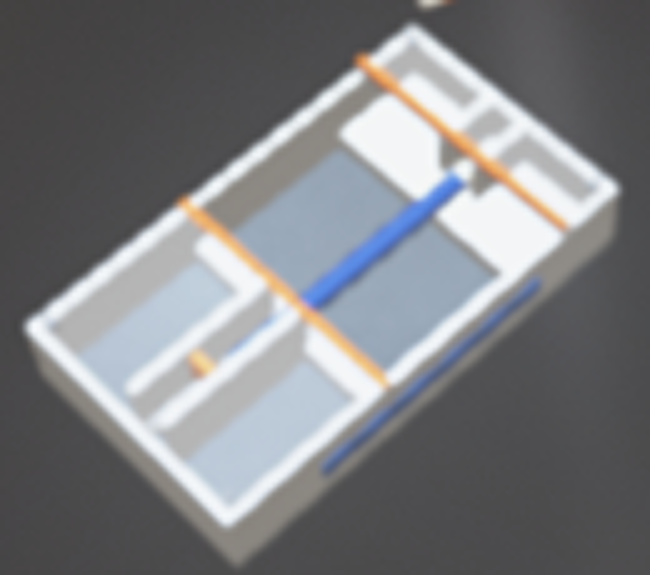

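```bash
cat > h.py <<'E'
import numpy as np
from cell import robot
from scipy.optimize import least_squares
np.set_printoptions(precision=4,suppress=True)
def proj(n,X):
    p=robot.camera_params(n);c=np.asarray(X)@p["R"].T+p["t"];K=p["camera_matrix"]
    return c[:,:2]/c[:,2:]*K[0,0]+K[:2,2]
def ray(n,uv,z):
    p=robot.camera_params(n);K=p["camera_matrix"]
    d=p["R"].T@np.array([(uv[0]-K[0,2])/K[0,0],(uv[1]-K[1,2])/K[1,1],1]);o=-p["R"].T@p["t"]
    return o+d*(z-o[2])/d[2]
def b2w(q,P):
    c,s=np.cos(q[2]),np.sin(q[2]);P=np.asarray(P,float)
    return np.c_[q[0]+c*P[:,0]-s*P[:,1],q[1]+s*P[:,0]+c*P[:,1],P[:,2]]
def w2b(q,X):
    c,s=np.cos(q[2]),np.sin(q[2]);d=np.asarray(X)[:2]-q[:2]
    return np.array([c*d[0]+s*d[1],-s*d[0]+c*d[1],X[2]])
def crop(u,off,s): return (np.array(u)+.5)/s-.5+off
E
python3 - <<'E'
from h import *
P=np.array([(115,-85,60),(-185,-85,60),(-185,85,60),(115,85,60)])/1e3
t=crop([(137,42),(748,195),(667,545),(48,387)],(235,165),5.5)
s=crop([(618,188),(228,523),(28,328),(413,25)],(195,170),5)
f=lambda q:np.r_[proj("top",b2w(q,P))-t,proj("scene",b2w(q,P))-s].ravel()
for nm,g in(("both",f),("top",lambda q:f(q)[:8]),("sc",lambda q:f(q)[8:])):
    r=least_squares(g,[.45,0,1.35]);print(nm,r.x,g(r.x))
q=least_squares(f,[.45,0,1.35]).x
print([w2b(q,ray("top",crop(u,(235,165),5.5),.027)) for u in((550,328),(190,240),(465,305))])
print([w2b(q,ray("top",crop(u,(235,165),5.5),.066)) for u in((228,65),(140,407),(512,137),(430,475))])
print(np.hypot(*q[:2]))
E
```

```text
both [ 0.4838 -0.0173  1.3471] [ 0.619   0.009   0.0939 -0.0733  0.056  -0.4249  0.381  -0.2106  0.208
 -0.7683  0.1749  0.0562 -0.4588 -0.6747  0.0373 -0.4834]
top [ 0.4832 -0.0165  1.3476] [ 0.3106  0.2087 -0.1974  0.0739 -0.2085 -0.2647  0.0984  0.0037]
sc [ 0.4846 -0.0184  1.346 ] [ 0.2807 -0.3153  0.1075  0.5334 -0.4964 -0.2939  0.1202 -0.1122]
[array([-0.1111, -0.0026,  0.027 ]), array([ 0.0699, -0.0012,  0.027 ]), array([-0.0682, -0.0033,  0.027 ])]
[array([ 0.0711, -0.0836,  0.066 ]), array([0.071 , 0.0843, 0.066 ]), array([-0.0685, -0.0832,  0.066 ]), array([-0.0688,  0.0818,  0.066 ])]
0.4840652941113664
```

```bash
cat >> h.py <<'E'
Q=np.array([0.4838,-0.0173,1.3471])
def to(bx,by,z,q=Q):
    o=robot.observe();R=o["orientation"];X=b2w(q,[(bx,by,z)])[0]
    print("t",o["t"],"tcp bay",w2b(q,o["ee_pos"]),"shift cm",100*R.T@(X-o["ee_pos"]),"turn",np.arctan2(*(lambda v:(v[1],v[0]))(R[:2,2]))and -( (q[2]-np.arctan2(R[1,2],R[0,2])+np.pi)%(2*np.pi)-np.pi),"f",o["ft_force"],"w",o["width"])
E
python3 -c "
from h import *
to(.026,0,.2);to(-.02,0,.2)"
```

```text
t 0.15 tcp bay [-0.5536  0.2288  0.2496] shift cm [-40.3897   5.0174  47.4443] turn -1.0812827695026517 f [-0.7068 -0.6297 -0.6539] w 1.0015001852140604
t 0.15 tcp bay [-0.5536  0.2288  0.2496] shift cm [-36.3299   5.0123  45.2814] turn -1.0812827695026517 f [-0.7068 -0.6297 -0.6539] w 1.0015001852140604
```

Emit:
drive_tool:
  steps:
    - [-3.1, 0, 3.6, 0, 0.3]
    - [-3.1, 0, 3.6, 0, 0.3]
    - [-3.1, 0, 3.6, 0, 0.3]
    - [-3.1, 0, 3.6, 0, 0.3]
    - [-3.1, 0, 3.6, 0, 0.3]
    - [-3.1, 0, 3.6, 0, 0.3]
    - [-3.1, 0, 3.6, 0, 0.3]
    - [-3.1, 0, 3.6, 0, 0.3]
    - [-3.1, 0, 3.6, 0, 0.3]
    - [-3.1, 0, 3.6, 0, 0.3]
    - [-3.1, 0, 3.6, 0, 0.3]
    - [-3.1, 0, 3.6, 0, 0.3]

```text
t: 1.35
ee_pos: [0.4577, -0.0322, 0.2502]
orientation: [[0.263, 0.0, 0.965], [-0.965, -0.0, 0.263], [0.0, -1.0, 0.0]]
ft_force: [0.2, -1.1, -0.7]
width: 0.704
```

Emit:
drive_tool:
  steps:
    - [0, 0, 0, -0.135, 0.3]
    - [0, 0, 0, -0.135, 0.3]
    - [0, 0, 0, -0.135, 0.3]
    - [0, 0, 0, -0.135, 0.3]
    - [0, 0, 0, -0.135, 0.3]
    - [0, 0, 0, -0.135, 0.3]
    - [0, 0, 0, -0.135, 0.3]
    - [0, 0, 0, -0.135, 0.3]
    - [0, 0, 0, 0, 0.3]

```text
t: 2.25
ee_pos: [0.4569, -0.0342, 0.25]
orientation: [[0.975, -0.001, 0.222], [-0.222, -0.0, 0.975], [-0.001, -1.0, -0.0]]
ft_force: [-0.1, 0.2, -1.0]
width: 0.698
```

```bash
python3 -c "
from h import *
import cv2
to(.026,0,.14)
cv2.imwrite('pics/w1.png',robot.read_camera('wrist'))"
```

```text
t 2.25 tcp bay [-0.0224  0.0225  0.25  ] shift cm [ 2.253  10.9973  4.8428] turn -0.00016106351832778643 f [-0.1338  0.2141 -1.0114] w 0.6981985586383567
```

View pics/w1.png

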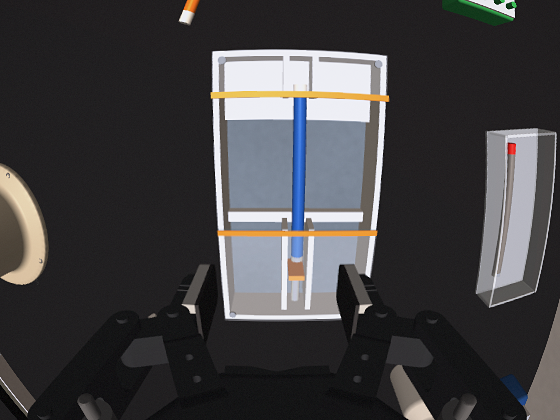

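```bash
python3 - <<'E'
import cv2
a=cv2.imread("pics/w1.png")[45:325,200:400]; cv2.imwrite("pics/w1c.png",cv2.resize(a,None,fx=2.1,fy=2.1,interpolation=cv2.INTER_CUBIC))
a=cv2.imread("pics/w1.png")[210:310,255:345]; cv2.imwrite("pics/w1d.png",cv2.resize(a,None,fx=6,fy=6,interpolation=cv2.INTER_CUBIC))
E
cat >> h.py <<'E'
def wray(uv,z,p=None):
    p=p or robot.camera_params("wrist");K=p["camera_matrix"]
    d=np.array([uv[0]-K[0,2],uv[1]-K[1,2]]);r=np.hypot(*d);th=r/K[0,0]
    v=np.r_[d/r*np.sin(th),np.cos(th)];d=p["R"].T@v;o=-p["R"].T@p["t"]
    return o+d*(z-o[2])/d[2]
E
python3 - <<'E'
from h import *
for n,uv,z in[("FL",(213,53),.06),("FR",(386,56),.06),("fe l",(212,95),.066),("fe r",(388,98),.066),("re l",(219,232.5),.06),("re r",(376,233),.06),("col f",(300,110),.027),("col r",(298,215),.027),("tail",(297.5,258),.027)]:
    print(n,w2b(Q,wray(uv,z)))
E
```

```text
FL [0.1131 0.0839 0.06  ]
FR [ 0.1132 -0.0829  0.06  ]
fe l [0.0715 0.0843 0.066 ]
fe r [ 0.0707 -0.0834  0.066 ]
re l [-0.0691  0.085   0.06  ]
re r [-0.071  -0.0826  0.06  ]
col f [ 0.0551 -0.0008  0.027 ]
col r [-0.0615  0.0002  0.027 ]
tail [-0.1159 -0.0003  0.027 ]
```

View pics/w1c.png

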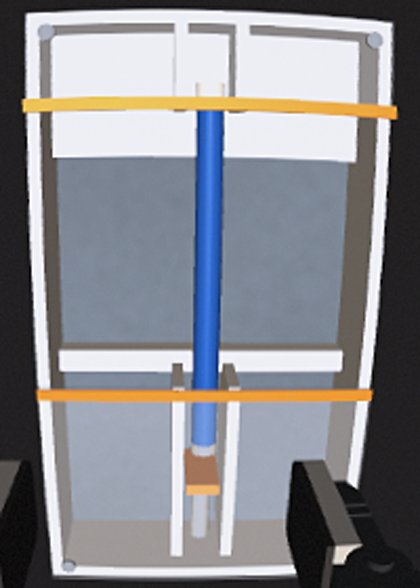

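View pics/w1d.png

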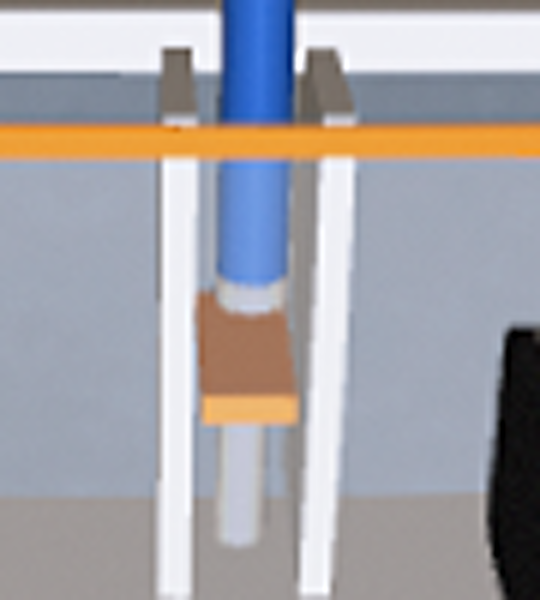

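Emit:
drive_tool:
  steps:
    - [1.15, 2, 2.5, 0, 0.3]
    - [1.15, 3, 2.5, 0, 0.3]
    - [0, 4, 0, 0, 0.3]
    - [0, 4, 0, 0, 0.3]
    - [0, 0, 0, 0, 0.3]

```text
t: 2.8
ee_pos: [0.4873, 0.0098, 0.1145]
orientation: [[0.974, -0.011, 0.226], [-0.226, 0.001, 0.974], [-0.011, -1.0, -0.002]]
ft_force: [-1.6, -0.7, -0.2]
width: 0.701
```

```bash
python3 -c "
from h import *
import cv2
to(.027,0,.029)
cv2.imwrite('pics/w2.png',robot.read_camera('wrist'))
p=robot.camera_params('wrist')
for u in ((290,150),(290,200)):print(w2b(Q,wray(u,.027)))"
```

```text
t 2.8 tcp bay [0.0272 0.0026 0.1145] shift cm [0.3595 8.5515 0.0017] turn -0.0041285907124049 f [-1.5648 -0.7135 -0.1747] w 0.7010213596474756
[ 0.08   -0.0061  0.027 ]
[ 0.0453 -0.0063  0.027 ]
```

View pics/w2.png

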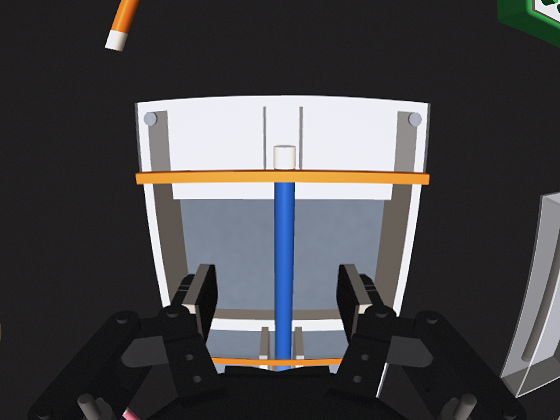

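```bash
python3 -c "
from h import *
to(.027,0,.029)
for u in ((285,146),(284.5,190),(283.5,300)):print(w2b(Q,wray(u,.027)))
for u in ((137,178),(428,178)):print(w2b(Q,wray(u,.066)))"
```

```text
t 2.85 tcp bay [0.0274 0.0008 0.1183] shift cm [ 0.127   8.9343 -0.0268] turn -0.003754243524404899 f [0.0854 0.4284 0.4057] w 0.7027683429815791
[ 0.0827 -0.0028  0.027 ]
[ 0.0525 -0.0025  0.027 ]
[-0.0368 -0.0022  0.027 ]
[0.0713 0.0849 0.066 ]
[ 0.071  -0.0872  0.066 ]
```

Emit:
drive_tool:
  steps:
    - [0.2, 3, 0, 0, 0.3]
    - [0, 3, 0, 0, 0.3]
    - [0, 2, 0, 0, 0.3]
    - [0, 0.9, 0, 0, 0.3]
    - [0, 0, 0, 0, 0.3]
    - [0, 0, 0, 0, 0.3]

```text
t: 3.45
ee_pos: [0.494, 0.0088, 0.0335]
orientation: [[0.975, 0.003, 0.224], [-0.224, -0.0, 0.975], [0.003, -1.0, 0.001]]
ft_force: [-0.5, 0.7, -0.2]
width: 0.699
```

```bash
python3 -c "
from h import *
import cv2
to(.027,-.002,.029)
cv2.imwrite('pics/w3.png',robot.read_camera('wrist'))"
```

```text
t 3.45 tcp bay [ 0.0277 -0.0041  0.0335] shift cm [-0.2151  0.4498 -0.0749] turn -0.0020400916482188336 f [-0.5112  0.6517 -0.2327] w 0.6991731231804078
```

View pics/w3.png

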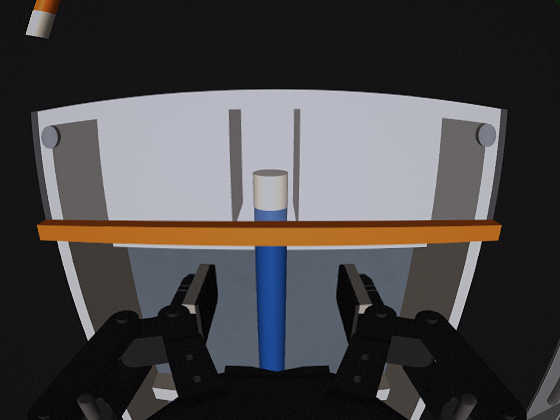

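Emit:
drive_tool:
  steps:
    - [-0.15, 0.4, 0, 0, 0.3]
    - [0, 0, 0, 0, 0.5]
    - [0, 0, 0, 0, 0.7]
    - [0, 0, 0, 0, 0.75]
    - [0, 0, 0, 0, 0.75]

```text
t: 4.0
ee_pos: [0.4912, 0.0093, 0.0274]
orientation: [[0.975, 0.0, 0.223], [-0.223, -0.0, 0.975], [0.0, -1.0, -0.0]]
ft_force: [0.3, -0.9, 0.9]
width: 0.247
```

```bash
python3 -c "
from h import *
import cv2
to(.027,-.002,.029)
cv2.imwrite('pics/w4.png',robot.read_camera('wrist'))"
```

```text
t 4.0 tcp bay [ 0.0276 -0.0013  0.0274] shift cm [ 0.0708 -0.1604 -0.0587] turn -0.0013230922140987644 f [ 0.3165 -0.856   0.8564] w 0.2473657551548263
```

View pics/w4.png

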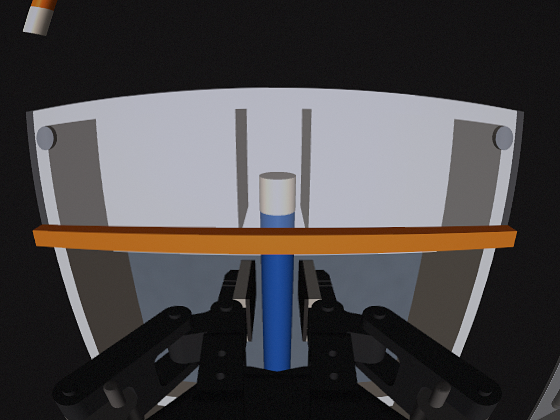

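Emit:
drive_tool:
  steps:
    - [0, -0.1, 0, 0, 0.9]
    - [0, 0, 0, 0, 1]
    - [0, 0, 0, 0, 1]
    - [0, 0, 0, 0, 1]
    - [0, 0, 0, 0, 1]

```text
t: 4.55
ee_pos: [0.4911, 0.0093, 0.0282]
orientation: [[0.975, -0.0, 0.223], [-0.223, -0.0, 0.975], [-0.0, -1.0, -0.0]]
ft_force: [-0.0, 0.4, -1.2]
width: 0.141
```

```bash
python3 -c "
from h import *
to(.027,-.002,.029)"
```

```text
t 4.55 tcp bay [ 0.0276 -0.0012  0.0282] shift cm [ 0.0833 -0.0784 -0.0565] turn -0.001326679738077985 f [-0.0454  0.3762 -1.1986] w 0.1408939349936416
```

Emit:
drive_tool:
  steps:
    - [0, -0.15, 0, 0, 1]
    - [0, 0, -0.2, 0, 1]
    - [0, 0, -0.2, 0, 1]
    - [0, 0, -0.2, 0, 1]
    - [0, 0, 0, 0, 1]

```text
t: 5.05
ee_pos: [0.4897, 0.0032, 0.0298]
orientation: [[0.975, -0.0, 0.223], [-0.223, -0.0, 0.975], [-0.0, -1.0, -0.0]]
ft_force: [0.9, 0.4, -0.8]
width: 0.144
```

Emit:
drive_tool:
  steps:
    - [0, 0, -0.2, 0, 1]
    - [0, 0, -0.2, 0, 1]
    - [0, 0, -0.2, 0, 1]
    - [0, 0, -0.2, 0, 1]
    - [0, 0, 0, 0, 1]

```text
t: 5.55
ee_pos: [0.488, -0.0044, 0.0298]
orientation: [[0.975, 0.0, 0.223], [-0.223, 0.0, 0.975], [0.0, -1.0, 0.0]]
ft_force: [0.8, 2.6, -1.0]
width: 0.14
```

Emit:
drive_tool:
  steps:
    - [0, 0, -0.2, 0, 1]
    - [0, 0, -0.2, 0, 1]
    - [0, 0, -0.2, 0, 1]
    - [0, 0, -0.2, 0, 1]
    - [0, 0, 0, 0, 1]

```text
t: 6.05
ee_pos: [0.4862, -0.0122, 0.0298]
orientation: [[0.975, 0.0, 0.223], [-0.223, 0.0, 0.975], [0.0, -1.0, 0.0]]
ft_force: [0.5, 4.3, -1.9]
width: 0.14
```

```bash
python3 -c "
from h import *
import cv2
to(0,-.002,.029)
cv2.imwrite('pics/w5.png',robot.read_camera('wrist'));to(0,-.002,.029)
for u in ((278,174),):print(w2b(Q,wray(u,.027)))"
```

```text
t 6.05 tcp bay [ 0.0055 -0.0012  0.0298] shift cm [ 0.0808  0.0779 -0.5488] turn -0.0015171922581105335 f [ 0.5368  4.3418 -1.8634] w 0.1402677920938484
t 6.1 tcp bay [ 0.0056 -0.0012  0.0298] shift cm [ 0.078   0.081  -0.5584] turn -0.001507320810339774 f [ 0.9389  4.4555 -0.2485] w 0.13701320570548978
[ 0.0609 -0.0001  0.027 ]
```

View pics/w5.png

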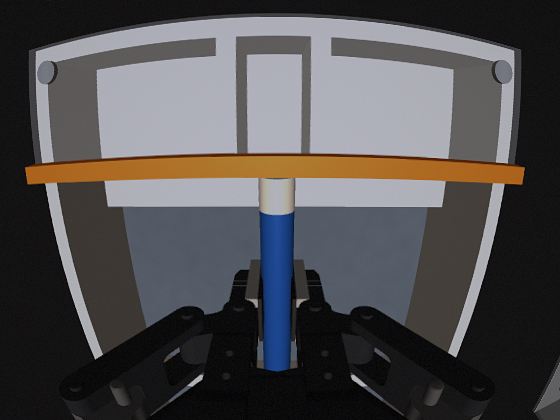

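Emit:
drive_tool:
  steps:
    - [0, 0, -0.2, 0, 1]
    - [0, 0, -0.2, 0, 1]
    - [0, 0, -0.15, 0, 1]
    - [0, 0, 0, 0, 1]

```text
t: 6.5
ee_pos: [0.485, -0.0173, 0.0298]
orientation: [[0.975, 0.0, 0.223], [-0.223, 0.0, 0.975], [0.0, -1.0, 0.0]]
ft_force: [1.8, 5.6, -1.2]
width: 0.139
```

```bash
python3 -c "
from h import *
import cv2
to(0,-.002,.029)
cv2.imwrite('pics/t6.png',cv2.resize(robot.read_camera('scene')[120:320,150:370],None,fx=3,fy=3,interpolation=cv2.INTER_CUBIC))
cv2.imwrite('pics/w6.png',robot.read_camera('wrist'));to(0,-.002,.029)"
```

```text
t 6.5 tcp bay [ 0.0002 -0.0012  0.0298] shift cm [ 0.0819  0.079  -0.0236] turn -0.00132708121460956 f [ 1.826   5.6207 -1.2021] w 0.13850617440354507
t 6.6 tcp bay [ 0.0003 -0.0012  0.0298] shift cm [ 0.081   0.0825 -0.0346] turn -0.001243512264101021 f [ 1.2075  5.4396 -1.3324] w 0.13780696330158584
```

View pics/w6.png

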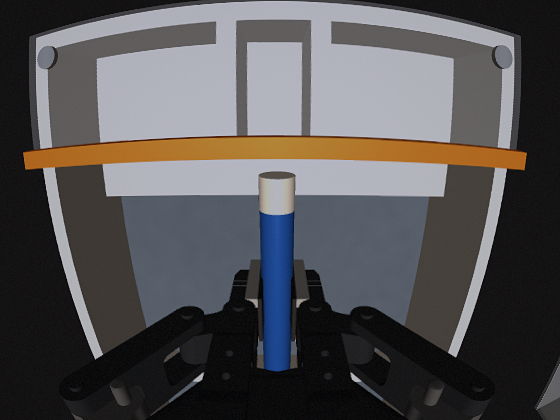

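View pics/t6.png

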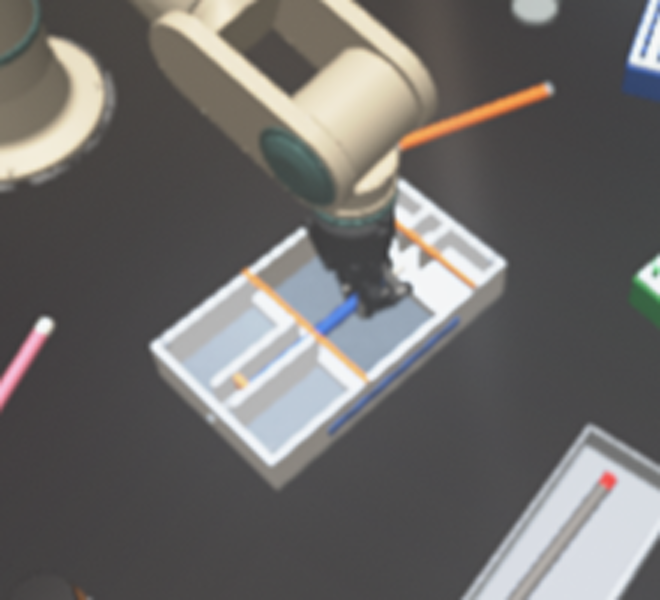

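Emit:
drive_tool:
  steps:
    - [0, -0.4, 0, 0, 1]
    - [0, -0.4, 0, 0, 1]
    - [0, -0.4, 0, 0, 1]
    - [0, -0.4, 0, 0, 1]
    - [0, 0, 0, 0, 1]

```text
t: 7.1
ee_pos: [0.4848, -0.017, 0.0457]
orientation: [[0.975, -0.0, 0.223], [-0.223, 0.001, 0.975], [-0.001, -1.0, 0.001]]
ft_force: [1.2, 5.7, -3.1]
width: 0.138
```

Emit:
drive_tool:
  steps:
    - [0, -0.2, 0, 0, 1]
    - [0, -0.2, 0, 0, 1]
    - [0, -0.1, 0, 0, 1]

```text
t: 7.4
ee_pos: [0.4845, -0.017, 0.0503]
orientation: [[0.975, -0.001, 0.223], [-0.223, 0.001, 0.975], [-0.001, -1.0, 0.001]]
ft_force: [0.3, 4.5, -3.7]
width: 0.14
```

Emit:
drive_tool:
  steps:
    - [0, -0.1, 0, 0, 1]
    - [0, -0.1, 0, 0, 1]
    - [0, 0, 0, 0, 1]

```text
t: 7.7
ee_pos: [0.4846, -0.0171, 0.0525]
orientation: [[0.975, -0.001, 0.223], [-0.223, 0.001, 0.975], [-0.001, -1.0, 0.001]]
ft_force: [0.4, 4.9, -2.6]
width: 0.141
```

```bash
python3 -c "
from h import *
import cv2
a=robot.read_camera('scene')[160:290,190:330]
cv2.imwrite('pics/s7.png',cv2.resize(a,None,fx=5,fy=4.6,interpolation=cv2.INTER_CUBIC))
cv2.imwrite('pics/w7.png',robot.read_camera('wrist'));to(0,-.002,.029)"
```

```text
t 7.8 tcp bay [ 0.0004 -0.0007  0.0524] shift cm [ 0.1282  2.3379 -0.042 ] turn -0.0014158001317143842 f [ 0.8708  5.3398 -1.9838] w 0.14025420362944968
```

View pics/w7.png

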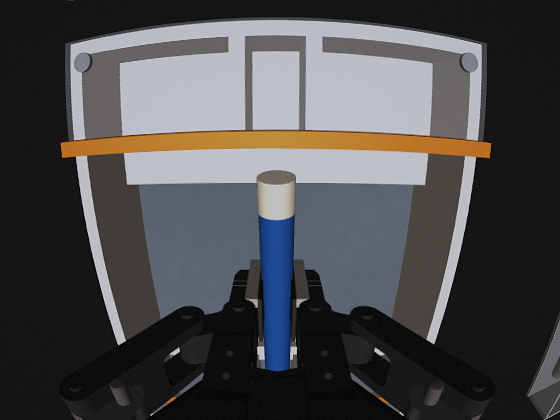

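View pics/s7.png

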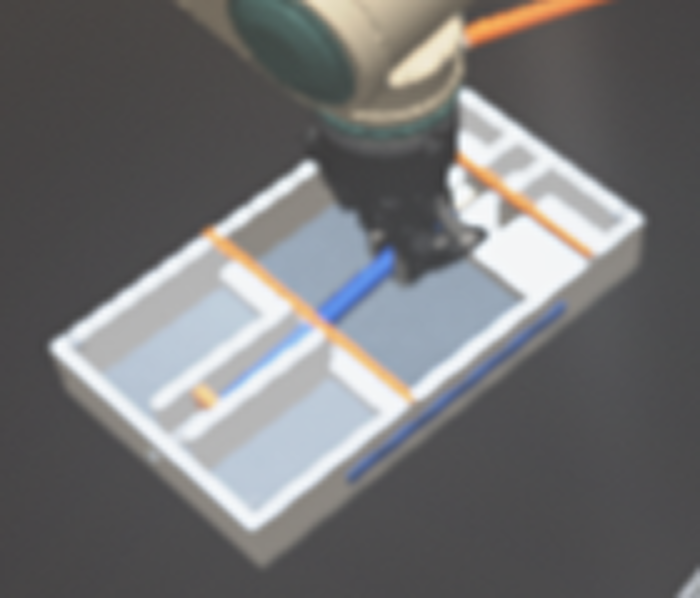

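Emit:
drive_tool:
  steps:
    - [0, -0.2, 0, 0, 1]
    - [0, -0.2, 0, 0, 1]
    - [0, -0.1, 0, 0, 1]

```text
t: 8.1
ee_pos: [0.4847, -0.0172, 0.0575]
orientation: [[0.975, -0.001, 0.223], [-0.223, 0.001, 0.975], [-0.001, -1.0, 0.0]]
ft_force: [0.1, 5.2, -2.3]
width: 0.138
```

Emit:
drive_tool:
  steps:
    - [0, -0.2, 0, 0, 1]
    - [0, -0.2, 0, 0, 1]
    - [0, -0.1, 0, 0, 1]

```text
t: 8.4
ee_pos: [0.4849, -0.0175, 0.0629]
orientation: [[0.975, -0.0, 0.223], [-0.223, 0.0, 0.975], [-0.0, -1.0, 0.0]]
ft_force: [-0.4, 4.4, -2.6]
width: 0.14
```

Emit:
drive_tool:
  steps:
    - [0, -0.2, 0, 0, 1]
    - [0, -0.2, 0, 0, 1]
    - [0, -0.1, 0, 0, 1]
    - [0, 0, 0, 0, 1]

```text
t: 8.8
ee_pos: [0.485, -0.0175, 0.0679]
orientation: [[0.975, 0.0, 0.223], [-0.223, -0.0, 0.975], [0.0, -1.0, -0.0]]
ft_force: [0.0, 5.7, -3.0]
width: 0.141
```

```bash
python3 -c "
from h import *
import cv2
a=robot.read_camera('scene')[160:290,190:330]
cv2.imwrite('pics/s8.png',cv2.resize(a,None,fx=5,fy=4.6,interpolation=cv2.INTER_CUBIC))
cv2.imwrite('pics/w8.png',robot.read_camera('wrist'));to(0,-.002,.029)"
```

```text
t 8.9 tcp bay [ 0.     -0.0011  0.0677] shift cm [ 0.091   3.8671 -0.0033] turn -0.0013507439508035901 f [ 0.1455  4.8678 -2.9363] w 0.13969653252509517
```

View pics/w8.png

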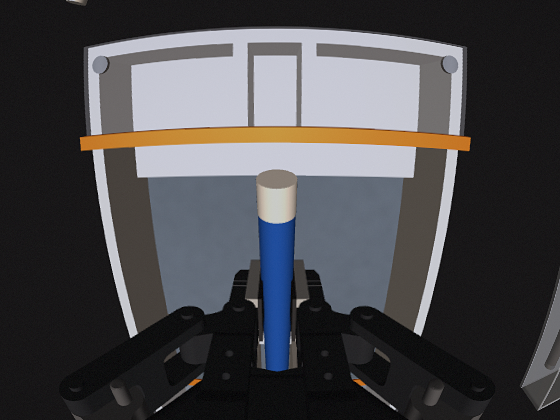

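View pics/s8.png

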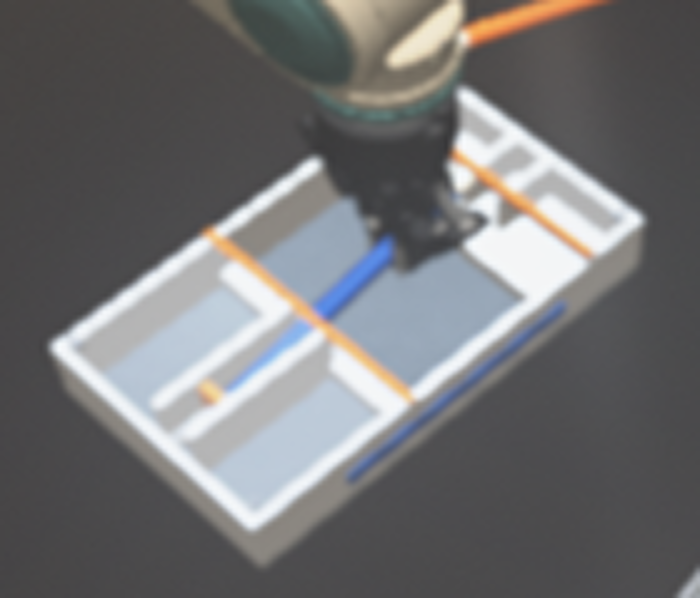

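```bash
cat >> h.py <<'E'
def wproj(X,p=None):
    p=p or robot.camera_params("wrist");K=p["camera_matrix"]
    c=p["R"]@np.asarray(X)+p["t"];th=np.arctan2(np.hypot(c[0],c[1]),c[2]);n=c[:2]/np.hypot(c[0],c[1])
    return K[:2,2]+n*th*K[0,0]
def tilts(d=.0555,dz=-.002):
    o=robot.observe();b=w2b(Q,o["ee_pos"])
    for a in range(0,50,4):
        r=np.radians(a);ex=b+np.array([0,0,dz])+d*np.array([np.cos(r),0,np.sin(r)])
        n=np.array([-np.sin(r),0,np.cos(r)])*.007
        e=lambda s:wproj(b2w(Q,[ex+s*n])[0]);sd=np.array([0,.007,0])
        w=np.linalg.norm(wproj(b2w(Q,[ex+sd])[0])-wproj(b2w(Q,[ex-sd])[0]))
        print(a,"centre",e(0),"top",e(1)[1],"bot",e(-1)[1],"width",w,"tail z",ex[2]-.2*np.sin(r),"tailx",ex[0]-.2*np.cos(r),"axis z at -67",ex[2]-(ex[0]+.067)*np.tan(r),"head z",ex[2])
E
python3 -c "
from h import *
tilts()"
```

```text
0 centre [280.8234 174.0708] top 178.00677149347763 bot 170.5339255897794 width 35.568429064892165 tail z 0.06567137110756091 tailx -0.1444613181841629 axis z at -67 0.06567137110756091 head z 0.06567137110756091
4 centre [280.9559 176.5393] top 182.04646406095986 bot 171.59581489433174 width 36.628981357776794 tail z 0.05559156065153481 tailx -0.14410932344670752 axis z at -67 0.06098356981128404 head z 0.06954285540035987
8 centre [281.0944 179.8578] top 187.0418237571729 bot 173.4108494151292 width 37.725671779417645 tail z 0.045560858018831446 tailx -0.14305505411731984 axis z at -67 0.05624969880781512 head z 0.07339547821084454
12 centre [281.2383 184.0809] top 193.03771404611294 bot 176.03750155584322 width 38.85141633373958 tail z 0.03562813178439469 tailx -0.14130364649019783 axis z at -67 0.05142185940189595 head z 0.07721046994794656
16 centre [281.3864 189.2581] top 200.06702078914628 bot 179.53382763975733 width 39.99677478372633 tail z 0.025841773192004536 tailx -0.13886363324724998 axis z at -67 0.04644833842951672 head z 0.08096924435540437
20 centre [281.5374 195.430
[... 1006 characters left out ...]
 0.016964917746935593 head z 0.09829345260979316
40 centre [282.2605 241.4552] top 262.9546488490202 bot 221.25761439745966 width 46.398510802383875 tail z -0.02721143849214401 tailx -0.11065474021485523 axis z at -67 0.009419237921280979 head z 0.10134608344516384
44 centre [282.3789 253.3735] top 276.05994981669807 bot 231.77713779368327 width 47.186219456614914 tail z -0.034706763423764206 tailx -0.103905919333098 axis z at -67 0.0009328686001438963 head z 0.10422491066803526
48 centre [282.4811 265.9347] top 289.47339007197485 bot 243.1973566114711 width 47.82968388883661 tail z -0.041713056173922555 tailx -0.09665069080301791 axis z at -67 -0.008782627894760031 head z 0.1069159089215563
```

Emit:
drive_tool:
  steps:
    - [0, -0.2, 0, 0, 1]
    - [0, -0.2, 0, 0, 1]
    - [0, -0.2, 0, 0, 1]
    - [0, -0.2, 0, 0, 1]
    - [0, 0, 0, 0, 1]

```text
t: 9.4
ee_pos: [0.4851, -0.0172, 0.0759]
orientation: [[0.975, 0.0, 0.223], [-0.223, 0.001, 0.975], [0.0, -1.0, 0.001]]
ft_force: [1.4, 6.0, -5.6]
width: 0.14
```

```bash
python3 -c "
from h import *
import cv2
a=robot.read_camera('scene')[160:290,190:330]
cv2.imwrite('pics/s9.png',cv2.resize(a,None,fx=5,fy=4.6,interpolation=cv2.INTER_CUBIC))
a=robot.read_camera('wrist')
cv2.imwrite('pics/w9.png',cv2.resize(a[120:320,180:380],None,fx=3,fy=3));tilts()"
```

```text
0 centre [280.9494 173.9853] top 177.8996790172746 bot 170.46786397153252 width 35.56281778974473 tail z 0.0739148597332911 tailx -0.14397066954184637 axis z at -67 0.0739148597332911 head z 0.0739148597332911
4 centre [281.09   176.4422] top 181.9266943311335 bot 171.51913922878776 width 36.62333952735959 tail z 0.063835049277265 tailx -0.14361867480439097 axis z at -67 0.06919274894167263 head z 0.07778634402609005
8 centre [281.2367 179.7485] top 186.90902003611728 bot 173.32292265268785 width 37.72011699770242 tail z 0.05380434664456163 tailx -0.1425644054750033 axis z at -67 0.06442423126380854 head z 0.08163896683657472
12 centre [281.3887 183.959 ] top 192.89170662060775 bot 175.9377180616108 width 38.84609454769121 tail z 0.04387162041012487 tailx -0.14081299784788132 axis z at -67 0.05956105743922726 head z 0.08545395857367674
16 centre [281.5449 189.1233] top 199.90789168122964 bot 179.4216441527005 width 39.991863358288896 tail z 0.03408526181773472 tailx -0.13837298460493347 axis z at -67 0.05455113582103381 head z 0.08921273298113455
20 centre [281.7037 195.2825] top 207
[... 991 characters left out ...]
.02485192926771472 head z 0.10653694123552335
40 centre [282.4585 241.2523] top 262.74045954836026 bot 221.06933530892817 width 46.401445545148825 tail z -0.018967949866413827 tailx -0.11016409157253869 axis z at -67 0.017251023452205708 head z 0.10958957207089402
44 centre [282.5807 253.1645] top 275.8446909879395 bot 231.5788240014911 width 47.191470192864095 tail z -0.026463274798034023 tailx -0.10341527069078146 axis z at -67 0.008702543339614663 head z 0.11246839929376544
48 centre [282.6856 265.7224] top 289.26025287287325 bot 242.99093979074408 width 47.83747110965803 tail z -0.03346956754819237 tailx -0.09616004216070137 axis z at -67 -0.0010840597915705574 head z 0.11515939754728648
```

View pics/w9.png

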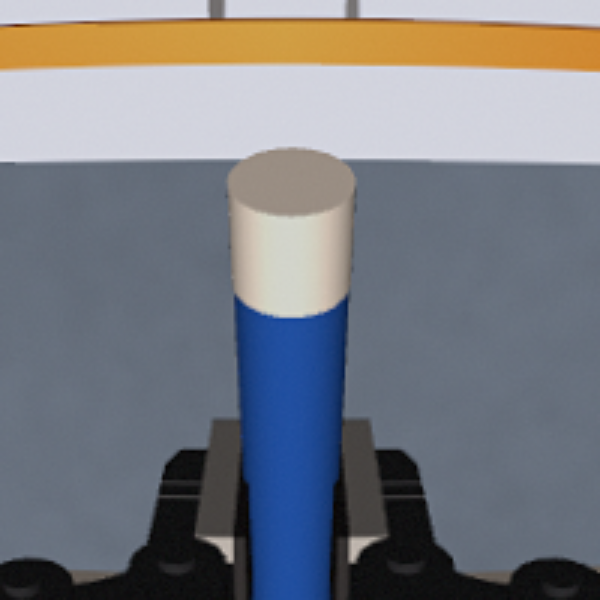

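View pics/s9.png

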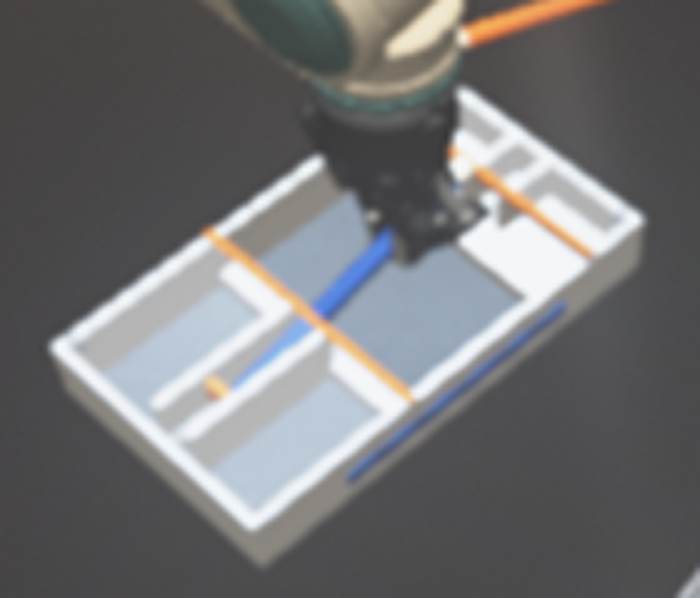

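Emit:
drive_tool:
  steps:
    - [0, -0.2, 0.8, 0, 1]
    - [0, -0.3, 1, 0, 1]
    - [0, -0.3, 1, 0, 1]
    - [0, -0.3, 1, 0, 1]
    - [0, 0, 0, 0, 1]

```text
t: 10.0
ee_pos: [0.4943, 0.0211, 0.0878]
orientation: [[0.975, 0.002, 0.221], [-0.221, 0.001, 0.975], [0.002, -1.0, 0.001]]
ft_force: [1.1, 2.0, -3.1]
width: 0.137
```

Emit:
drive_tool:
  steps:
    - [0, -0.3, 1, 0, 1]
    - [0, -0.3, 1, 0, 1]
    - [0, -0.3, 1, 0, 1]
    - [0, 0, 0, 0, 1]

```text
t: 10.4
ee_pos: [0.5009, 0.05, 0.0967]
orientation: [[0.975, 0.002, 0.222], [-0.222, -0.0, 0.975], [0.002, -1.0, 0.0]]
ft_force: [-0.3, -0.1, -1.1]
width: 0.145
```

```bash
python3 -c "
from h import *
import cv2
a=robot.read_camera('scene')[140:290,190:350]
cv2.imwrite('pics/s10.png',cv2.resize(a,None,fx=4,fy=4,interpolation=cv2.INTER_CUBIC))
a=robot.read_camera('wrist')
cv2.imwrite('pics/w10.png',a);to(.09,-.001,.1)"
```

```text
t 10.5 tcp bay [ 0.0683 -0.0015  0.0962] shift cm [-0.0514 -0.3842  2.1676] turn -0.0005910238875266316 f [ 0.0677 -0.973  -1.3987] w 0.14115573891565808
```

View pics/w10.png

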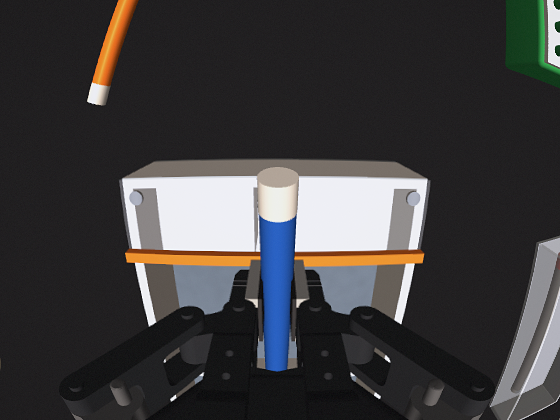

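View pics/s10.png

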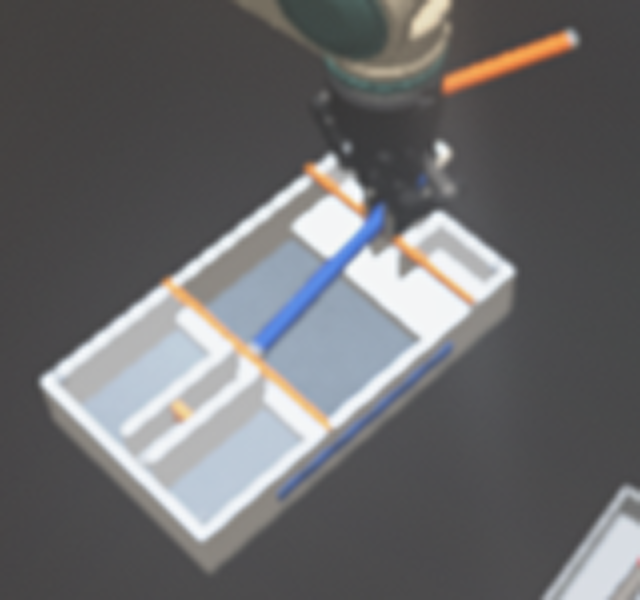

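Emit:
drive_tool:
  steps:
    - [0, -0.3, 1, 0, 1]
    - [0, -0.3, 1, 0, 1]
    - [0, -0.3, 0.8, 0, 1]
    - [0, -1, 0.3, 0, 1]
    - [0, -1.5, 0, 0, 1]
    - [0, -2, 0, 0, 1]
    - [0, -2, 0, 0, 1]
    - [0, -2, 0, 0, 1]
    - [0, -1.5, 0, 0, 1]
    - [0, -1, 0, 0, 1]
    - [0, 0, 0, 0, 1]
    - [0, 0, 0, 0, 1]

```text
t: 11.7
ee_pos: [0.5068, 0.079, 0.2141]
orientation: [[0.975, -0.001, 0.223], [-0.223, -0.0, 0.975], [-0.001, -1.0, -0.0]]
ft_force: [0.5, -0.4, -1.4]
width: 0.137
```

```bash
python3 -c "
from h import *
import cv2
cv2.imwrite('pics/s11.png',robot.read_camera('scene'))
cv2.imwrite('pics/t11.png',robot.read_camera('top'))
a=robot.read_camera('wrist')
cv2.imwrite('pics/w11.png',a);to(.09,-.001,.1);tilts()"
```

```text
t 11.85 tcp bay [ 0.099  -0.0009  0.2136] shift cm [ 0.0303 11.3625 -0.8877] turn -0.0013244710467970044 f [-0.0629  0.031  -1.0602] w 0.14109082206208404
0 centre [280.8818 174.073 ] top 178.02245264633356 bot 170.52411141838863 width 35.58829440977055 tail z 0.21161901742310676 tailx -0.045540105383407276 axis z at -67 0.21161901742310676 head z 0.21161901742310676
4 centre [280.9979 176.5489] top 182.07103534583177 bot 171.59213465025564 width 36.6498937634536 tail z 0.20153920696708066 tailx -0.04518811064595191 axis z at -67 0.2000139710820875 head z 0.21549050171590572
8 centre [281.1191 179.8756] top 187.07609478776106 bot 173.41401944584862 width 37.74763259376428 tail z 0.19150850433437733 tailx -0.044133841316564226 axis z at -67 0.1882948753065699 head z 0.2193431245263904
12 centre [281.2447 184.1076] top 193.08246306562907 bot 176.04828360406339 width 38.87440591452102 tail z 0.18157577809994055 tailx -0.04238243368944222 axis z at -67 0.1763431528482846 head z 0.2231581162634924
16 centre [281.3737 189.2946] top 200.12295096235266 bot 179.55301766564716 width 40.0207467
[... 1138 characters left out ...]
 z at -67 0.09104209604086419 head z 0.24424109892533902
40 centre [282.124  241.5608] top 263.08057326107655 bot 221.34240475081035 width 46.42523236052841 tail z 0.11873620782340183 tailx -0.01173352741409961 axis z at -67 0.07236213106010356 head z 0.24729372976070968
44 centre [282.2224 253.4901] top 276.19484231942715 bot 231.8741310837826 width 47.21247942127367 tail z 0.11124088289178163 tailx -0.00498470653234237 axis z at -67 0.05135341012369818 head z 0.2501725569835811
48 centre [282.3058 266.0613] top 289.61544934245796 bot 243.30618390026333 width 47.85514230330459 tail z 0.10423459014162328 tailx 0.0022705219977377233 axis z at -67 0.02730188150218482 head z 0.25286355523710213
```

View pics/w11.png

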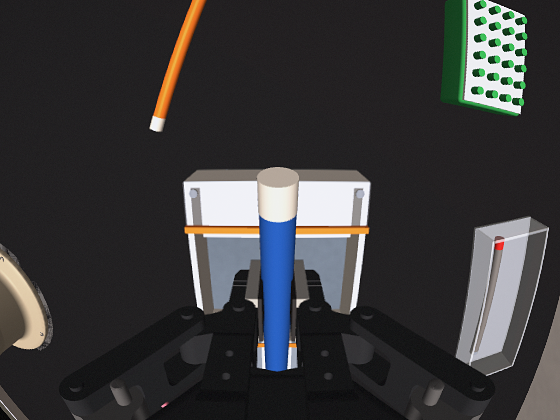

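View pics/s11.png

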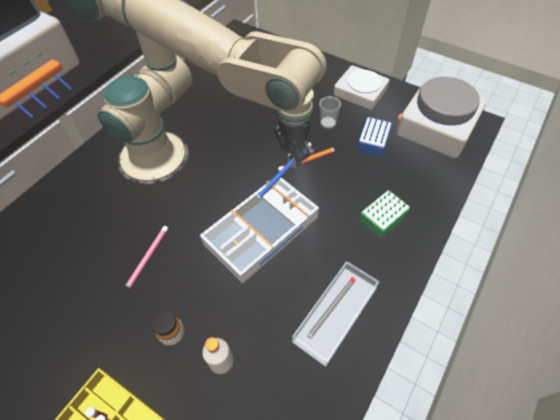

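View pics/t11.png

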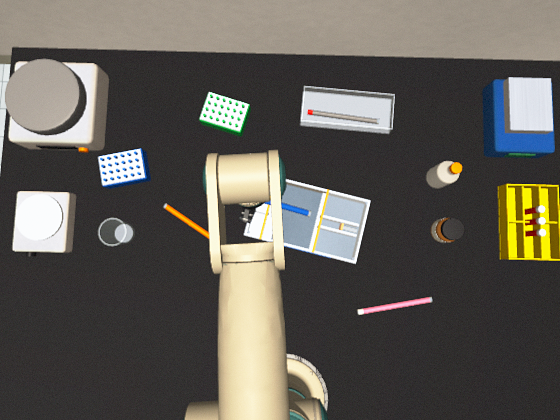

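```bash
python3 -c "
from h import *
print(w2b(Q,ray('top',(309,213),.165)))
o=robot.observe();print(o['t'],o['ft_force'],np.abs(o['qvel']).max(),o['width'])"
```

```text
[-0.0324 -0.0014  0.165 ]
11.85 [-0.0629  0.031  -1.0602] 0.0039827854527238315 0.14109082206208404
```

Emit:
drive_tool:
  steps:
    - [0, 0, 0, 0, 1]
    - [0, 0, 0, 0, 1]
    - [0, 0, 0, 0, 1]

```text
t: 12.15
ee_pos: [0.507, 0.079, 0.2146]
orientation: [[0.975, -0.0, 0.223], [-0.223, -0.0, 0.975], [-0.0, -1.0, -0.0]]
ft_force: [-0.1, 0.1, -0.1]
width: 0.141
```

```bash
python3 -c "
from h import *
o=robot.observe();print(o['t'],o['ee_pos'],np.abs(o['qvel']).max(),o['width'])
print(robot.sign_off())"
```

```text
12.15 [0.507  0.079  0.2146] 0.00393146024927849 0.14118728879715928
the job is handed in; nothing more can be done
None
```

The blue column is out of its bay and held still in the gripper. I handed the job in at about 12.2 s of the 38 s allowed. The sign-off gives no verdict, so everything below comes from my own measurements.

- **Pressing the buffer:** I gripped the column through the opening and slid it back under the rear cover. The buffer went back about 18 mm, judging by travel and by a push of about 5.5 N (the spring should give about that).
- **Tilting:** I lifted until the column pivoted in the pads against the cover edge, reaching about 18–19° by the wrist camera. At that point the head was near 91 mm and the tail near 28 mm, still under the cover.
- **Drawing out:** I pulled it out head first along the slant, then raised it. The wrist force readings I took, at the end of each move, never passed about 8 N, well under the 40 N limit.

**Last checks:** The tail is about 165 mm and the head about 230 mm above the bench. The pads are stopped on the column, the arm is still, and the wrist feels no contact. By eye the bystanders look unmoved in the last camera pictures; I did not measure them.

**Disagreements:**
- The top and wrist cameras differ by about 5 mm on where the tail ended up along the bay. That does not affect the clearance.
- My first reading of the tail was about 6 mm off because I missed its grey end cap. I corrected it before gripping.

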